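Seat the keyed top tray of the jewellery stand

TASK

The top tray of the rotating jewellery stand has been set back on its post, but it stands proud because the notch in its rim is not over the locking pin. With a fingertip, push the tray round until the notch meets the pin, then press it down on the hub until it is fully home. Do not lift the tray, and leave the watch, the two dishes and the jar where they are.

Things in the scene. Friction and masses are not known exactly. Their poses are not given: they have to be found in the camera images.
- stand: three-tier steel jewellery stand, fixed on the console; origin on its upright axis at console level. Base 156 mm wide, lower tier 220 mm wide (floor 45 mm up), middle tier 184 mm (121 mm up), top tray 148 mm. Post, lower tiers, dark seat plate and pin turn together on a stiff base bearing (slips above 0.4 N m, stays where left)
- hub_top (a point): centre of the flat top (32 mm wide) of the top tray's hub, a low steel cone 44 mm wide, 16 mm high: the place to press. On the stand's axis, 226 mm above the console while the tray is proud, 216 mm when home. Turns with the tray: x points towards the notch, z up. The tray floor lies 16 mm below this point, out to 63 mm from the axis; the rim (63 to 74 mm) stands 8 mm above the floor
- divider (a point): middle of the top edge of the divider opposite the notch, 41 mm from the axis. Three fixed radial dividers, 4 mm thick, 14 mm high above the tray floor, run from hub to rim at +90, 180 and -90 degrees from the notch: one half-moon compartment, with the notch at the middle of its arc, and two quarter ones. A fingertip pushing a divider sideways near here turns the tray (about 1 N); it stays where left
- notch (a point): middle of the notch, 69.5 mm from the axis, level with the rim's top: a cut through the full height of the outer rim (65 to 74 mm from the axis), 14 mm wide, flared to 24 mm at the lower edge
- pin (a point): point on the locking pin's axis 69.5 mm from the stand's axis: a level brass pin 10 mm thick that points straight out from the dark seat plate under the tray, its 14 mm ball end reaching 100 mm from the axis, so 26 mm of it show beyond the rim. It lies just under the rim while the tray is proud; straight below notch when they meet
- tray_press (a joint): how far the tray is pressed down (m): 0 as it starts, proud on the pin; 0.010 fully home on the seat plate, possible only with the notch over the pin (a flared notch centres itself from about 5 mm off). Negative: lifted. An O-ring grips the post: it does not sink by itself and takes 4 to 7 N downward on the hub to slide
- tray_turn (a joint): angle of the tray about the stand's axis relative to the pin (rad, anticlockwise from above positive, without limit): 0 or 2 pi when the notch is over the pin
- watch: gold-toned wristwatch lying flat on the console, strap open along its x axis, 180 mm long, case 38 mm wide and 9 mm high; origin under the case's centre
- dish_a: small white ceramic earring dish, 84 mm wide and 22 mm high, on the console; origin under its centre
- dish_b: the other earring dish, the same; origin under its centre
- jar: closed glass jar with a bamboo twist cap, 78 mm wide and 108 mm high, on the console; origin under its centre

How it is judged:
By the outcome, as a careful person would: the job done as asked, in the order asked, and still so for the second after the job is handed in, with the robot touching nothing.
It also fails if it takes over 51 s, if anything falls off the work surface, if the arm or the gripper's body presses on something with over 40 N, if the wrist force passes 120 N, or if a joint passes its speed limit or range.

ROBOT

A 6-joint arm with a two-finger parallel gripper is mounted at the origin on the work surface. World frame = base frame: x ahead of the robot, y to its left, z up, the work surface at z = 0. Lengths are in m, angles in rad, forces in N, time in s.
With the tool pointing down it reaches from about 0.35 to 0.775 m from the base axis. Payload 7.3 kg.
Tool frame: the origin (TCP) lies at the very end of the fingers, on their centre line; the grasp point (between the pads) lies 19 mm behind it; z points along the fingers, y is the direction in which the jaws open and shut (so a half turn about z gives the same grasp; the last joint's range is limited). The gripper opens to 92 mm and grips with 3 to 60 N. Pads are 19 mm wide; open, the fingers measure 130 mm over their backs; the gripper's body (75 mm by 190 mm) begins 47 mm behind the grasp point.
Start: joints at [1.016, 0.342, 1.524, -0, 1.275, -0.146], TCP at [0.209, 0.482, 0.197] pointing down, gripper open.
Joint ranges: [-2.53, 2.53], [-0.77, 2.02], [0.04, 2.7], [-1, 4.14], [0.28, 2.66], [-3.11, 3.11]. Speed limits (rad/s): [2.57, 2.57, 3.14, 3.14, 3.14, 3.14].

INTERFACE

Orientations are given as [roll, pitch, yaw] about the fixed x, y, z axes, in that order (R = Rz(yaw) Ry(pitch) Rx(roll)).
In Python, from cell import robot gives the robot as it stands. The module is installed in compiled form; this text tells all that it offers.
- The arm moves only by the tool carry_out, never from a script. Its argument "series" is a list of rows, each an object with "jaw": the opening in per cent of the stroke, from 0 (shut) to 100 (fully open); "travel": the shift along the tool's x, y, z in units of 60 mm (1.0 is 60 mm), a list of three; "twist": the turn about the tool's z in units of 6 degrees (1.0 is 6 degrees). A call has 1 to 8 rows; each row shifts and turns the commanded pose from where the row before left it, along the tool's axes as they then stand; what a row does not reach is not made up. A row lasts 1/8 s, in which the tool goes at most 62.5 mm and 10.7 degrees, less where a joint would pass 70% of its speed; a pose out of reach is approached as far as the arm can. A call is refused whole if a number of a shift passes 1 or a number of a turn 1, either way. A call with a gripper value outside its range is refused whole. The fingers move at their own pace and stop on an object; "squeeze" is the grip in N (left out, the last holds). Time passes only in rows, so rows that do not move let the fingers close. It gives the time, the measured TCP pose, the force and the opening at its end, in the units of the state.
- robot.observe(): the state, without advancing time (a new reading comes with each control period).
- robot.read_camera(name): name is "scene" or "top" or "wrist"; returns the picture (400x640x3 uint8, blue, green, red); there is no depth.
- robot.calibration(name): a dict with "intrinsics" (3x3 intrinsics, pixels), "cam_to_world" (4x4, takes a point from camera to world coordinates); the wrist camera has in their place "tool_from_camera" (4x4, takes a point from camera to tool coordinates, whose origin is the TCP and whose axes are the flange's). Camera axes: x right, y up, looking along -z (the intrinsics and any distortion apply to the point x, -y, -z); pixel columns grow to the right and rows downward; lengths in m; the calibration is good to about 2 mm. A picture is of the moment at which its call begins: read the wrist's pose just before it. calibration takes no time and is no camera call.
- robot.hand_in(): hands the job in, once; it reports no verdict.
Trained networks look in the newest picture that a camera, given by its name, has taken for a name from the list of things; names that differ only in an ending like _2 or _b are one class to them, and where a whole thing is asked for, a point or a joint stands for the part that bears it (a point fixed in the world has none). Each returns a list of dicts, best first, with "score" (0 to 1); they miss things now and then, are a little off and sometimes report something else, mostly with a low value. They report only what shows in the picture. A call takes as long as a camera call.
- robot.regions_of(camera, query): "pixels" (400x640 bool, what is visible of it) and "xy" ([column, row] in pixels, amid what is visible of it).
The state is a dict: "time": time; "qpos": joint angles; "qvel": joint speeds; "joint_efforts": joint torques, N m; "tool_pos": TCP position; "tool_rot": TCP orientation; "contact_force": force on the tool from outside, world axes, zero at the start; "torque": the same for the moment, N m; "opening": finger opening in m.
Only numpy, scipy, OpenCV 4.12 (cv2) and the standard library are available. Lean on these libraries where they do the work, as an engineer would, in place of code of your own. Each camera call takes 0.05 s, during which the arm holds its last target. There are 200 camera calls.

## Working session

There is one attempt and no reset: what is moved stays moved. The work goes in short steps, Python scripts to look and compute and a tool call to move; the robot and the scene stay as the last step left them, time stands still between calls to the robot, and variables do not carry over. Pictures are saved under pics/ and viewed, about 8 in all and at most 12, crops included, and the job is handed in when it is done.

Besides the shell and the picture viewer there is one more tool, called after ">>>" as a command line: name --argument value ..., lists and objects as JSON in quotes. carry_out: Moves the arm, as the interface text tells. Its arguments: {"type":"object","properties":{"series":{"type":"array"},"squeeze":{"type":"number"}},"required":["series"]}

```bash
mkdir -p pics
cat > h.py <<'E'
import numpy as np, cv2
from cell import robot
from scipy.spatial.transform import Rotation as R
def cam(name):
    c=robot.calibration(name); K=np.array(c['intrinsics'])
    if 'cam_to_world' in c: return K,np.array(c['cam_to_world']),c
    s=robot.observe(); T=np.eye(4); T[:3,:3]=R.from_euler('xyz',s['tool_rot']).as_matrix(); T[:3,3]=s['tool_pos']
    return K,T@np.array(c['tool_from_camera']),c
def ray(K,T,uv):
    p=np.linalg.solve(K,[uv[0],uv[1],1.]); d=T[:3,:3]@np.array([p[0],-p[1],-p[2]])
    return T[:3,3],d/np.linalg.norm(d)
def at_z(K,T,uv,z):
    o,d=ray(K,T,uv); return o+d*(z-o[2])/d[2]
def proj(K,T,P):
    P=np.atleast_2d(P); q=(P-T[:3,3])@T[:3,:3]; q=np.c_[q[:,0],-q[:,1],-q[:,2]]@K.T
    return q[:,:2]/q[:,2:]
def tri(rays):
    A=sum(np.eye(3)-np.outer(d,d) for o,d in rays); b=sum((np.eye(3)-np.outer(d,d))@o for o,d in rays)
    return np.linalg.solve(A,b)
E
python3 - <<'E'
from h import *
np.set_printoptions(precision=4,suppress=True)
print(robot.observe())
for n in ['scene','top','wrist']:
    im=robot.read_camera(n); cv2.imwrite(f'pics/{n}0.png',im)
    K,T,c=cam(n); print(n,K.tolist(),'\n',T, [k for k in c])
    for q in ['stand','hub_top','divider','notch','pin','watch','dish_a','jar']:
        try: print(q,[(round(d['score'],2),np.round(d['xy']).tolist(),int(d['pixels'].sum())) for d in robot.regions_of(n,q)[:4]])
        except Exception as e: print(q,e)
cv2.imwrite('pics/a.png',np.vstack([cv2.imread('pics/scene0.png')]))
E
```

```text
{'time': 0.0, 'qpos': array([ 1.016 ,  0.3427,  1.525 , -0.    ,  1.2754, -0.146 ]), 'qvel': array([-0.0012,  0.0001, -0.0001, -0.0004, -0.0009, -0.001 ]), 'joint_efforts': array([ -0.0021, -43.1236, -24.4221,   0.0718,   0.0559,  -0.0001]), 'tool_pos': array([0.2084, 0.4814, 0.1959]), 'tool_rot': array([-3.1401, -0.0002,  2.7328]), 'contact_force': array([-0.5342, -0.361 ,  0.0545]), 'torque': array([-0.0111,  0.0121,  0.0272]), 'opening': 0.09141351947155676}
scene [[367.436208254057, 0.0, 315.10636997871626], [0.0, 367.436208254057, 202.79565562464938], [0.0, 0.0, 1.0]] 
 [[-0.7785 -0.4277  0.4594  0.9337]
 [ 0.6277 -0.5317  0.5687  0.5296]
 [ 0.0011  0.7311  0.6823  0.8091]
 [ 0.      0.      0.      1.    ]] ['intrinsics', 'cam_to_world']
stand [(0.72, [262.0, 191.0], 2216), (0.61, [266.0, 216.0], 5872)]
hub_top [(0.58, [261.0, 191.0], 2182), (0.18, [223.0, 192.0], 606)]
divider [(0.74, [260.0, 187.0], 2152)]
notch [(0.79, [258.0, 186.0], 2055)]
pin []
watch [(0.62, [293.0, 174.0], 57)]
dish_a [(0.84, [422.0, 309.0], 876)]
jar [(0.78, [224.0, 191.0], 629), (0.58, [263.0, 214.0],
[... 401 characters left out ...]
ivider [(0.65, [359.0, 165.0], 2209)]
notch [(0.86, [358.0, 166.0], 2276), (0.47, [415.0, 168.0], 625)]
pin [(0.74, [353.0, 172.0], 3737)]
watch [(0.56, [414.0, 236.0], 280), (0.29, [352.0, 175.0], 3754)]
dish_a [(0.88, [217.0, 227.0], 509), (0.72, [219.0, 169.0], 472)]
jar [(0.75, [415.0, 171.0], 663)]
wrist [[350.36737072166034, 0.0, 310.38697996138137], [0.0, 350.36737072166034, 202.85466864449288], [0.0, 0.0, 1.0]] 
 [[ 0.3947 -0.8796 -0.2654  0.1372]
 [ 0.9188  0.3779  0.114   0.5141]
 [ 0.     -0.2889  0.9574  0.3844]
 [ 0.      0.      0.      1.    ]] ['intrinsics', 'tool_from_camera']
stand []
hub_top []
divider []
notch []
pin []
watch []
dish_a [(0.46, [274.0, 361.0], 192)]
jar []
```

Run:
```python
from h import *
t=cv2.imread('pics/top0.png');s=cv2.imread('pics/scene0.png')
a=cv2.resize(t[110:260,190:450],None,fx=3,fy=3,interpolation=cv2.INTER_CUBIC)
cv2.imwrite('pics/topc.png',a)
b=cv2.resize(s[140:290,180:360],None,fx=4,fy=4,interpolation=cv2.INTER_CUBIC)
cv2.imwrite('pics/scenec.png',b)
K,T,_=cam('top'); print('cal ok')
for z in (.226,.218): print(z,at_z(K,T,(354,166),z))
K2,T2,_=cam('scene')
p=tri([ray(K,T,(354,166)),ray(K2,T2,(261,191))]);print(p)
for n,uv,z in [('w',(414,236),.005),('da',(217,227),.01),('db',(219,169),.01),('jar',(415,171),.108)]: print(n,at_z(K,T,uv,z))
```

```text
cal ok
0.226 [ 0.5932322  -0.09168871  0.226     ]
0.218 [ 0.59463078 -0.09244345  0.218     ]
[ 0.60010822 -0.09587996  0.19917023]
w [ 0.39636167 -0.30349937  0.005     ]
da [0.43698223 0.34050716 0.01      ]
db [0.62841718 0.33528618 0.01      ]
jar [ 0.59528748 -0.28891523  0.108     ]
```

View pics/topc.png

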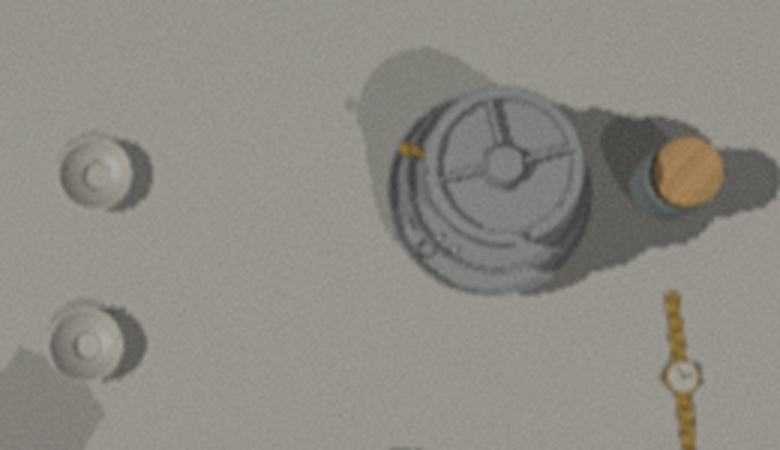

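View pics/scenec.png

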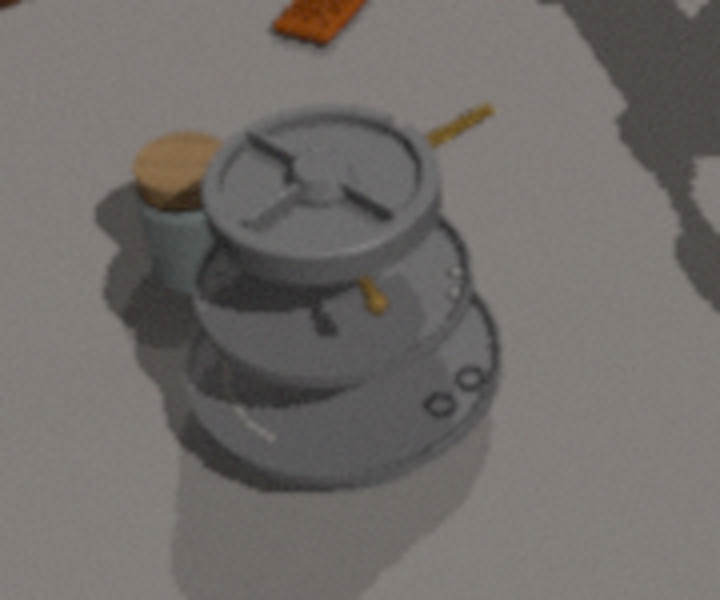

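The top crop shows the hub at crop (505,165), with dividers towards (492,100), (570,152) and (445,180). The notch therefore faces the bottom, near (520,235), and the brass pin is on the left at (412,150). The scene crop shows the tray standing proud and the pin ball sticking out below the rim at (375,300). Next I'll move the wrist camera over the tray.

>>> carry_out --series '[{"jaw":0,"travel":[0,0,-0.34],"twist":1},{"jaw":0,"travel":[0,0,-0.34],"twist":1},{"jaw":0,"travel":[0,0,-0.34],"twist":1},{"jaw":0,"travel":[0,0,-0.34],"twist":1},{"jaw":0,"travel":[0,0,-0.34],"twist":1},{"jaw":0,"travel":[0,0,-0.34],"twist":1},{"jaw":0,"travel":[0,0,-0.34],"twist":1},{"jaw":0,"travel":[0,0,-0.34],"twist":1}]' --squeeze 15

```text
time: 2.35
tool_pos: [0.2086, 0.4817, 0.3604]
tool_rot: [3.142, -0.0, 1.892]
contact_force: [1.2, 0.3, 0.2]
opening: 0.0162
```

>>> carry_out --series '[{"jaw":0,"travel":[-0.9,0.23,0],"twist":0},{"jaw":0,"travel":[-0.9,0.23,0],"twist":0},{"jaw":0,"travel":[-0.9,0.23,0],"twist":0},{"jaw":0,"travel":[-0.9,0.23,0],"twist":0},{"jaw":0,"travel":[-0.9,0.23,0],"twist":0},{"jaw":0,"travel":[-0.9,0.23,0],"twist":0},{"jaw":0,"travel":[-0.9,0.23,0],"twist":0},{"jaw":0,"travel":[-0.9,0.23,0],"twist":0}]'

```text
time: 3.35
tool_pos: [0.4517, 0.1058, 0.3599]
tool_rot: [3.141, -0.0, 1.895]
contact_force: [0.2, -0.1, 0.5]
opening: 0.0002
```

>>> carry_out --series '[{"jaw":0,"travel":[-0.9,0.23,0],"twist":0},{"jaw":0,"travel":[-0.9,0.23,0],"twist":0},{"jaw":0,"travel":[-0.9,0.23,0],"twist":0},{"jaw":0,"travel":[-0.9,0.23,0],"twist":0},{"jaw":0,"travel":[-0.9,0.23,0],"twist":0},{"jaw":0,"travel":[0,0,0],"twist":0}]'

```text
time: 4.1
tool_pos: [0.6034, -0.13, 0.3569]
tool_rot: [-3.139, -0.002, 1.891]
contact_force: [0.1, 1.7, 0.6]
opening: 0.0003
```

Run:
```python
from h import *
s=robot.observe();print(s['time'],s['tool_pos'],s['tool_rot'],s['opening'],s['contact_force'])
K,T,_=cam('wrist'); im=robot.read_camera('wrist'); np.savez('w1.npz',K=K,T=T); cv2.imwrite('pics/w1.png',im)
for q in ['hub_top','pin']: print(q,[(round(d['score'],2),np.round(d['xy']).tolist(),int(d['pixels'].sum())) for d in robot.regions_of('wrist',q)[:4]])
```

```text
4.1 [ 0.60335786 -0.13004129  0.35687238] [-3.13854224e+00 -1.70981345e-03  1.89081489e+00] 0.0002774818001078117 [0.10270873 1.70311373 0.62485236]
hub_top [(0.79, [317.0, 150.0], 19474)]
pin [(0.62, [317.0, 137.0], 22908)]
```

View pics/w1.png

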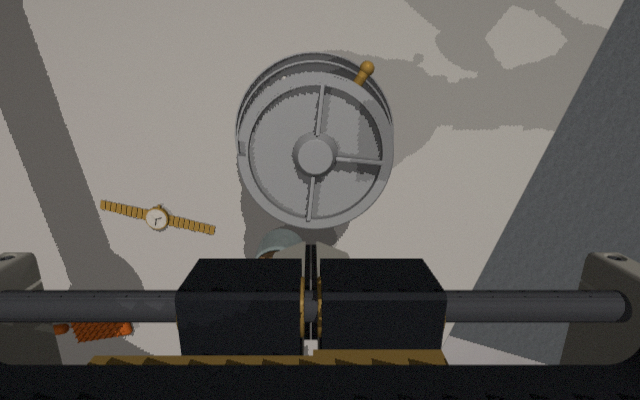

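The wrist picture shows the hub top at (316,155), with dividers ending at (320,87), (382,161) and (311,219). The notch is on the left at about (241,148). The pin ball is at (367,67).

Run:
```python
from h import *
np.set_printoptions(precision=4,suppress=True)
w=np.load('w1.npz');K,T=w['K'],w['T']; Kt,Tt,_=cam('top'); Ks,Ts,_=cam('scene')
im=cv2.imread('pics/w1.png'); 
# outer rim fit: tray region from segmentation
hub=tri([ray(K,T,(315.7,155)),ray(Kt,Tt,(190+505.5/3,110+164.5/3)),ray(Ks,Ts,(180+321/4,140+165/4))]); print('hub tri',hub, at_z(K,T,(315.7,155),.226),at_z(Kt,Tt,(190+505.5/3,110+164.5/3),.226),at_z(Ks,Ts,(180+321/4,140+165/4),.226))
c=at_z(K,T,(315.7,155),.226)
for n,uv,z in [('d up',(320.5,90),.224),('d right',(380,161),.224),('d low',(311,217),.224),('notch',(241.5,148),.218),('ball',(367,67),.2)]:
    p=at_z(K,T,uv,z); v=p-c; print(n,p,np.hypot(*v[:2]),np.degrees(np.arctan2(v[1],v[0])))
ball=tri([ray(K,T,(367,67)),ray(Ks,Ts,(180+376/4,140+302/4)),ray(Kt,Tt,(190+405/3,110+149/3))]);print('ball',ball)
# overlay check: predicted circles
o=im.copy()
for r,z in [(.074,.218),(.063,.218),(.016,.226)]:
    t=np.linspace(0,2*np.pi,200); P=np.c_[c[0]+r*np.cos(t),c[1]+r*np.sin(t),0*t+z]
    for u in proj(K,T,P): cv2.circle(o,tuple(int(x) for x in np.round(u)),0,(0,0,255),-1)
o=np.vstack([cv2.resize(o[45:240,220:410],None,fx=3,fy=3,interpolation=cv2.INTER_NEAREST)])
cv2.imwrite('pics/w1o.png',o)
```

```text
hub tri [ 0.5978 -0.1027  0.2254] [ 0.5992 -0.1009  0.226 ] [ 0.5963 -0.1041  0.226 ] [ 0.598  -0.1026  0.226 ]
d up [ 0.585 -0.046  0.224] 0.05666401991219794 104.50256311426077
d right [ 0.6573 -0.0876  0.224 ] 0.05964799346804046 12.897689113289838
d low [ 0.6144 -0.1596  0.224 ] 0.06065441221874158 -75.51956908549765
notch [ 0.5321 -0.1178  0.218 ] 0.06920895054912025 -165.83439129619856
ball [ 0.6194 -0.0127  0.2   ] 0.09042301074273633 77.07756371709475
ball [ 0.6202 -0.0126  0.1901]
```

View pics/w1o.png

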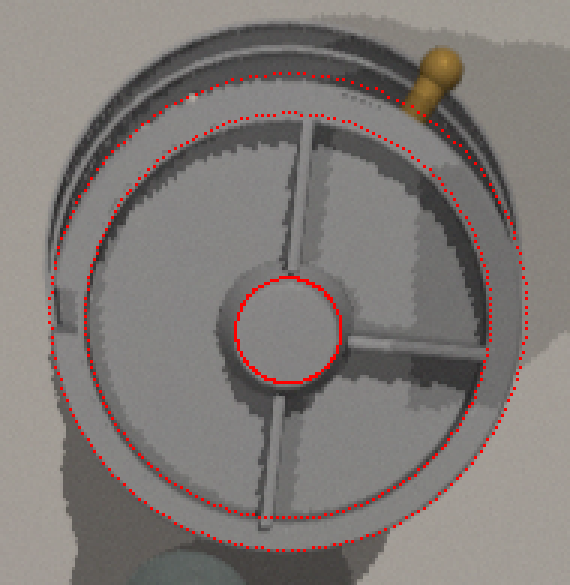

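Overlaid on the image, the predicted circles fit. The centre is about (0.5985, -0.1015), the notch is at 194° and the pin at 76.5°, so the tray has to turn about 117° clockwise. I'll bring the closed fingertip above the half-moon, on the anticlockwise side of the 104° divider.

>>> carry_out --series '[{"jaw":0,"travel":[0.54,-0.16,0.5],"twist":0.36},{"jaw":0,"travel":[0.535,-0.165,0.5],"twist":0.36},{"jaw":0,"travel":[0,0,0.5],"twist":0},{"jaw":0,"travel":[0,0,0.5],"twist":0},{"jaw":0,"travel":[0,0,0],"twist":0},{"jaw":0,"travel":[0,0,0],"twist":0}]'

```text
time: 5.0
tool_pos: [0.5648, -0.0703, 0.2417]
tool_rot: [3.139, 0.001, 1.821]
contact_force: [0.2, -0.1, 0.4]
opening: 0.0005
```

Run:
```python
from h import *
for i in range(3):
    s=robot.observe();print(s['time'],s['tool_pos'],s['tool_rot'],s['contact_force'])
    if i==0: K,T,_=cam('wrist'); im=robot.read_camera('wrist'); np.savez('w2.npz',K=K,T=T)
    else: im2=robot.read_camera(['','top','scene'][i]); b=im2[110:260,290:430] if i==1 else im2[140:290,180:360]; cv2.imwrite(f'pics/b{i}.png',b)
b1=cv2.resize(cv2.imread('pics/b1.png'),(280,300)); b2=cv2.resize(cv2.imread('pics/b2.png'),(360,300))
o=np.zeros((700,640,3),np.uint8); o[:400]=im; o[400:,:280]=b1;o[400:,280:]=b2
cv2.imwrite('pics/v2.png',cv2.resize(o,(548,600),interpolation=cv2.INTER_AREA))
```

```text
5.0 [ 0.56484802 -0.07029752  0.24165484] [3.13905420e+00 1.19038404e-03 1.82060831e+00] [ 0.22064347 -0.12552916  0.44468284]
5.05 [ 0.56506762 -0.07056141  0.24179581] [3.13856189e+00 1.50559569e-03 1.82027639e+00] [ 0.41094006  0.31930486 -0.23026377]
5.1 [ 0.56508792 -0.07074796  0.24162902] [3.13865808e+00 1.47256563e-03 1.82002299e+00] [ 0.2393789  -0.51885958 -0.57696154]
```

View pics/v2.png

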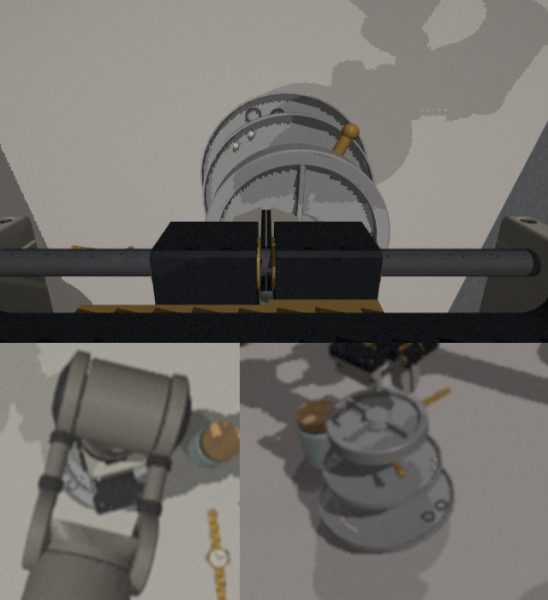

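The tan fingertip is about 38 mm wide, as expected, and sits left of the divider. I'll lower it into the half-moon compartment.

>>> carry_out --series '[{"jaw":0,"travel":[-0.06,0,0],"twist":0},{"jaw":0,"travel":[0,0,0.2],"twist":0},{"jaw":0,"travel":[0,0,0.19],"twist":0},{"jaw":0,"travel":[0,0,0],"twist":0},{"jaw":0,"travel":[0,0,0],"twist":0}]'

```text
time: 5.78
tool_pos: [0.5653, -0.0743, 0.2163]
tool_rot: [-3.142, -0.0, 1.82]
contact_force: [0.7, -0.5, 0.8]
opening: 0.0003
```

```bash
cat > step.py <<'E'
from h import *
np.set_printoptions(precision=4,suppress=True)
s=robot.observe(); yaw=s['tool_rot'][2]; c=np.array([.5985,-.1015])
v=s['tool_pos'][:2]-c; x=np.array([np.cos(yaw),np.sin(yaw)]); y=np.array([np.sin(yaw),-np.cos(yaw)])
print('t',s['time'],'pos',s['tool_pos'],'yaw',np.degrees(yaw),'F',s['contact_force'],'in tool x,y from axis',v@x*1e3,v@y*1e3)
print('implied divider angle if touching', np.degrees(yaw))
for d in (6,3):
    a=np.radians(-d); M=np.array([[np.cos(a),-np.sin(a)],[np.sin(a),np.cos(a)]])
    q=x*.034-y*.021; dl=M@q-q; print(d,'deg row: travel',dl@x/.06,dl@y/.06)
E
python3 step.py
```

```text
t 5.775 pos [ 0.5653 -0.0743  0.2163] yaw 104.25840054087854 F [ 0.7366 -0.5018  0.8079] in tool x,y from axis 34.50941899736568 -25.45121274860145
implied divider angle if touching 104.25840054087854
6 deg row: travel 0.033480702852366886 0.061150132472774656
3 deg row: travel 0.017540987712622202 0.03013670470690066
```

>>> carry_out --series '[{"jaw":0,"travel":[0,0.073,0],"twist":0},{"jaw":0,"travel":[0.024,0.0424,0],"twist":0.7},{"jaw":0,"travel":[0.024,0.0424,0],"twist":0.7},{"jaw":0,"travel":[0.024,0.0424,0],"twist":0.7},{"jaw":0,"travel":[0.024,0.0424,0],"twist":0.7},{"jaw":0,"travel":[0.024,0.0424,0],"twist":0.7},{"jaw":0,"travel":[0,0,0],"twist":0},{"jaw":0,"travel":[0,0,0],"twist":0}]'

```text
time: 6.78
tool_pos: [0.5815, -0.0648, 0.2164]
tool_rot: [3.141, -0.0, 1.455]
contact_force: [-0.1, 0.1, 0.9]
opening: 0.0004
```

```bash
python3 step.py
python3 - <<'E'
from h import *
K,T,_=cam('wrist'); np.savez('w3.npz',K=K,T=T); im=robot.read_camera('wrist'); cv2.imwrite('pics/w3.png',im)
sc=robot.read_camera('scene')
o=np.zeros((600,800,3),np.uint8); o[:300,:480]=cv2.resize(im[90:290,160:480],(480,300)); o[300:,:360]=cv2.resize(sc[140:290,180:360],(360,300)); cv2.imwrite('pics/v3.png',o[:,:490])
E
```

```text
t 6.775 pos [ 0.5815 -0.0648  0.2164] yaw 83.34279382774417 F [-0.0552  0.0836  0.8909] in tool x,y from axis 34.43584579473678 -21.167791355887402
implied divider angle if touching 83.34279382774417
6 deg row: travel 0.03348070285236683 0.06115013247277466
3 deg row: travel 0.0175409877126221 0.03013670470690067
```

View pics/v3.png

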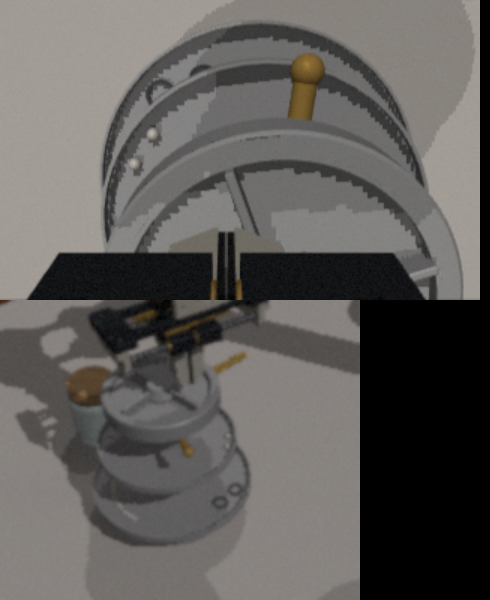

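Run:
```python
from h import *
np.set_printoptions(precision=1,suppress=True)
w=np.load('w3.npz');K,T=w['K'],w['T']
s=robot.observe(); p=s['tool_pos'];yaw=s['tool_rot'][2]
x=np.array([np.cos(yaw),np.sin(yaw),0]);y=np.array([np.sin(yaw),-np.cos(yaw),0])
c=np.array([.5985,-.1015,0])
f=lambda P:(proj(K,T,P)-[160,90])*1.5
print('tcp',f(p),'corners',f(np.array([p+a*x*.0095+b*y*.019 for a in(-1,1) for b in(-1,1)])))
for ang in (104.3,96,90,83.3,76):
    e=np.array([np.cos(np.radians(ang)),np.sin(np.radians(ang)),0])
    print(ang,f(np.array([c+e*r+[0,0,.224] for r in (.03,.045,.063)])).tolist())
e=np.array([np.cos(np.radians(76.5)),np.sin(np.radians(76.5)),0]); print('ball',f(c+e*.093+[0,0,.192]))
```

```text
tcp [[224.4 226. ]] corners [[175.8 248.3]
 [272.9 248.7]
 [174.6 202.8]
 [274.4 203.1]]
104.3 [[252.3364272260661, 249.6915725774413], [238.4366155913226, 214.90133108998194], [220.9678100869434, 171.17815138330798]]
96 [[263.4770968475055, 246.66659250780845], [255.4755866818154, 210.1669471532857], [245.3975100247355, 164.19484735937462]]
90 [[271.76963645112806, 245.40431530386118], [268.18327738715675, 208.18860975580736], [263.6620390973153, 161.27164748125907]]
83.3 [[281.1259517630273, 244.93655374213307], [282.532263419525, 207.45503191734986], [284.30577199857146, 160.18684623116798]]
76 [[291.27209720581925, 245.5662508337559], [298.09028995426513, 208.44230707072177], [306.68484864173087, 161.64634146029127]]
ball [[306.   67.6]]
```

The fingertip tapers and is thinner than I assumed, so the divider has only moved about 4°, to roughly 100° with tool yaw at 83°. It is in contact now, so I'll keep pushing round and then check.

>>> carry_out --series '[{"jaw":0,"travel":[0.024,0.0424,0],"twist":0.7},{"jaw":0,"travel":[0.024,0.0424,0],"twist":0.7},{"jaw":0,"travel":[0.024,0.0424,0],"twist":0.7},{"jaw":0,"travel":[0.024,0.0424,0],"twist":0.7},{"jaw":0,"travel":[0.024,0.0424,0],"twist":0.7},{"jaw":0,"travel":[0.024,0.0424,0],"twist":0.7},{"jaw":0,"travel":[0,0,0],"twist":0},{"jaw":0,"travel":[0,0,0],"twist":0}]'

```text
time: 7.88
tool_pos: [0.5983, -0.0612, 0.2163]
tool_rot: [-3.142, -0.0, 1.015]
contact_force: [-0.4, -0.2, -0.8]
opening: 0.0005
```

```bash
python3 step.py
python3 - <<'E'
from h import *
K,T,_=cam('wrist'); np.savez('w4.npz',K=K,T=T); im=robot.read_camera('wrist'); cv2.imwrite('pics/w4.png',im)
sc=robot.read_camera('scene')
c=np.array([.5985,-.1015,0]); o=im.copy()
yaw=np.degrees(robot.observe()['tool_rot'][2])
for k,col in [(0,(0,0,255)),(10,(0,255,0)),(20,(255,0,0))]:
    e=np.array([np.cos(np.radians(yaw+k)),np.sin(np.radians(yaw+k)),0])
    for r in np.arange(.055,.064,.002):
        u=proj(K,T,c+e*r+[0,0,.224])[0]; cv2.circle(o,tuple(int(v) for v in np.round(u)),0,col,-1)
b=np.zeros((600,800,3),np.uint8); b[:400,:640]=cv2.resize(o[90:290,160:480],(640,400)); b[400:,:240]=cv2.resize(sc[140:290,180:360],(240,200)); cv2.imwrite('pics/v4.png',b[:,:640])
E
```

```text
t 7.875 pos [ 0.5983 -0.0612  0.2163] yaw 58.1493294865428 F [-0.3552 -0.1579 -0.7702] in tool x,y from axis 34.121305191459726 -21.469780808867963
implied divider angle if touching 58.1493294865428
6 deg row: travel 0.033480702852367 0.0611501324727746
3 deg row: travel 0.017540987712622125 0.030136704706900698
```

View pics/v4.png

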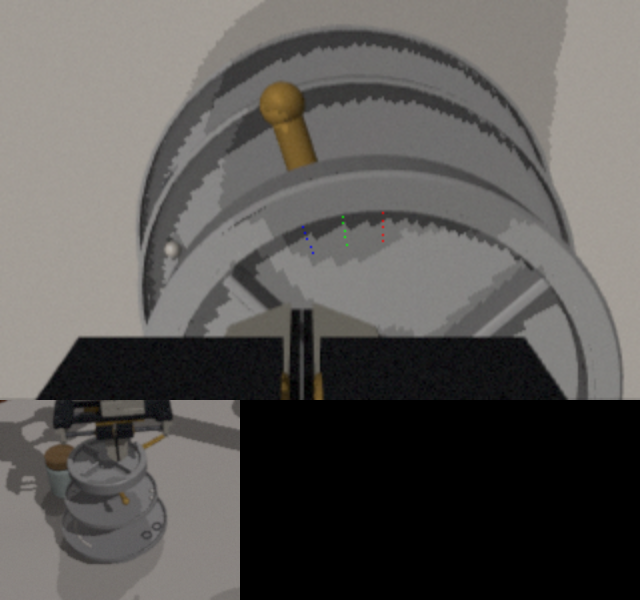

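Run:
```python
from h import *
np.set_printoptions(precision=4,suppress=True)
c=np.array([.5985,-.1015,0])
def rep(f,pts,z):
    w=np.load(f);K,T=w['K'],w['T']
    for uv in pts:
        v=at_z(K,T,uv,z)-c; print(f,uv,np.hypot(*v[:2]),np.degrees(np.arctan2(v[1],v[0])))
rep('w3.npz',[(160+231/1.5,90+170/1.5),(160+258/1.5,90+235/1.5)],.224)
rep('w4.npz',[(160+230/2,90+278/2),(160+280/2,90+310/2),(160+545/2,90+283/2),(160+470/2,90+335/2)],.224)
rep('w1.npz',[(320.5,87),(318,125)],.224)
w=np.load('w4.npz');K,T=w['K'],w['T']
s=robot.observe(); p=s['tool_pos']; print('tip px in v4', (proj(K,T,p)-[160,90])*2, s['time'])
```

```text
w3.npz (314.0, 203.33333333333331) 0.06223604924715419 101.05689006241562
w3.npz (332.0, 246.66666666666666) 0.035116704779453126 97.73258285542046
w4.npz (275.0, 229.0) 0.06032772428719696 101.15508849613512
w4.npz (300.0, 245.0) 0.04419072246909535 96.56283912650909
w4.npz (432.5, 231.5) 0.0626051487293318 11.431097282484261
w4.npz (395.0, 257.5) 0.03764168660312826 14.323611442686111
w1.npz (320.5, 87) 0.0595775182598626 103.8965133612336
w1.npz (318, 125) 0.02717877331775291 102.55429268294601
tip px in v4 [[301.5002 300.946 ]] 7.975
```

Run:
```python
from h import *
np.set_printoptions(precision=4,suppress=True)
W={k:np.load(f'w{k}.npz') for k in (1,3,4)}
r=lambda k,uv: ray(W[k]['K'],W[k]['T'],uv)
P=tri([r(1,(321,88)),r(3,(314,203.3)),r(4,(275,229))]); print('up end',P)
print('right end',tri([r(1,(382,161.5)),r(4,(432.5,231.5))]))
# ball (silver end of pin)
b=tri([r(1,(367,67)),r(3,(160+307/1.5,90+70/1.5)),r(4,(160+282/2,90+104/2))]);print('ball',b,np.degrees(np.arctan2(b[1]+.1015,b[0]-.5985)))
s=robot.observe();print(s['tool_pos'],s['qpos'])
for k in W: print(k,W[k]['T'][:3,3])
```

```text
up end [ 0.5854 -0.0437  0.2166]
right end [ 0.659  -0.0873  0.227 ]
ball [ 0.6208 -0.0121  0.1909] 75.96642998449744
[ 0.5983 -0.0612  0.2164] [-0.2293  0.4716  1.2668  0.0001  1.4031  0.3272]
1 [ 0.5797 -0.0546  0.5449]
3 [0.5908 0.0142 0.4043]
4 [0.6399 0.0066 0.4042]
```

Run:
```python
from h import *
im=cv2.imread('pics/w4.png'); im3=cv2.imread('pics/w3.png'); sc=robot.read_camera('scene'); cv2.imwrite('pics/s4.png',sc)
a=cv2.resize(im3[190:265,255:385],(390,225),interpolation=cv2.INTER_CUBIC); b=cv2.resize(im[190:265,255:385],(390,225),interpolation=cv2.INTER_CUBIC)
c=cv2.resize(sc[140:215,200:330],(650,375),interpolation=cv2.INTER_CUBIC)
o=np.zeros((600,790,3),np.uint8); o[:225,:390]=a;o[:225,400:]=b;o[225:,:650]=c
cv2.imwrite('pics/v5.png',cv2.convertScaleAbs(o,alpha=1.4))
```

```text
(no output)
```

View pics/v5.png

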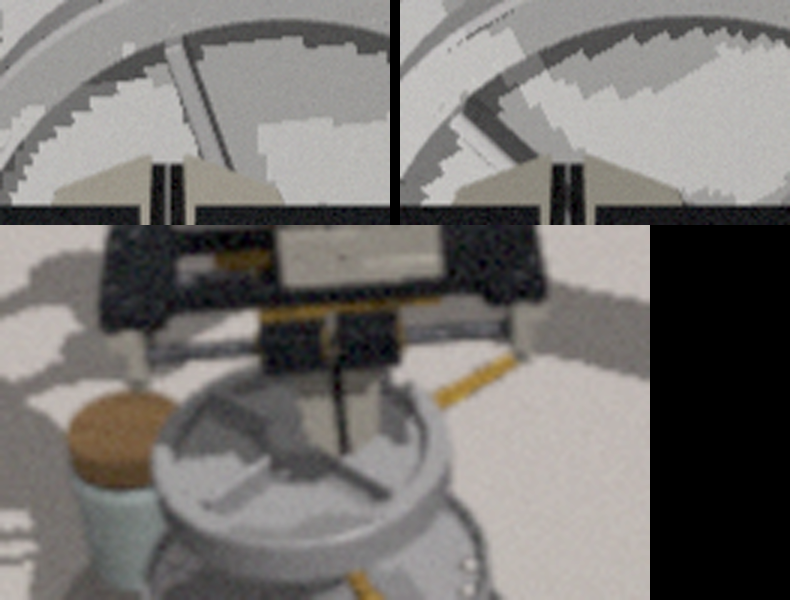

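Run:
```python
from h import *
np.set_printoptions(precision=4,suppress=True)
s=robot.observe(); p=s['tool_pos'];yaw=s['tool_rot'][2];print(p)
K,T,_=cam('scene')
f=lambda P:(proj(K,T,P)-[200,140])*5+[0,225]
x=np.array([np.cos(yaw),np.sin(yaw),0]);y=np.array([np.sin(yaw),-np.cos(yaw),0])
print('tip',f(p),f(p+[0,0,.01]),f(p+[0,0,.02]))
print('x edges',f(p+x*.0095),f(p-x*.0095))
c=np.array([.598,-.102,0])
for a in (104,101):
    e=np.array([np.cos(np.radians(a)),np.sin(np.radians(a)),0]); print(a,f(np.array([c+e*r+[0,0,.224] for r in(.02,.04,.063)])).tolist())
print('hub',f(c+[0,0,.226]))
print(robot.observe()['joint_efforts'],robot.observe()['contact_force'])
```

```text
[ 0.5983 -0.0612  0.2164]
tip [[348.9397 489.1784]] [[347.2202 473.6646]] [[345.474  457.9104]]
x edges [[349.5697 502.1111]] [[348.3194 476.4435]]
104 [[332.1107416183281, 450.7467597961478], [362.4498429425887, 466.8097415033739], [398.08689554465957, 485.67771382491316]]
101 [[330.62000623067945, 451.82264089258877], [359.47761339119324, 469.0056744095649], [393.424351005616, 489.21899032921556]]
hub [[301.9528 431.8904]]
[ -0.0013 -50.9282 -25.6634   0.0878   0.0089  -0.0142] [ 1.044   0.3073 -0.0749]
```

Run:
```python
from h import *
np.set_printoptions(precision=4,suppress=True)
w=np.load('w4.npz'); Ks,Ts,_=cam('scene')
r1=ray(w['K'],w['T'],(310.8,245)); r2=ray(Ks,Ts,(200+343/5,140+227/5))
P=tri([r1,r2]); print(P,[np.linalg.norm(np.cross(P-o,d)) for o,d in (r1,r2)])
for z in (.2164,.224,.23,.236,.24): print(z,(r1[0]+r1[1]*(z-r1[0][2])/r1[1][2]), proj(Ks,Ts,(r1[0]+r1[1]*(z-r1[0][2])/r1[1][2]))-[200,140])
im=cv2.imread('pics/s4.png')[170:205,245:290]; cv2.imwrite('pics/v6.png',cv2.convertScaleAbs(cv2.resize(im,None,fx=14,fy=14,interpolation=cv2.INTER_CUBIC),alpha=1.6))
```

```text
[ 0.6048 -0.051   0.2503] [np.float64(0.0002090716774688684), np.float64(0.00020907167746885162)]
0.2164 [ 0.5968 -0.0636  0.2164] [[69.738  52.0652]]
0.224 [ 0.5986 -0.0608  0.224 ] [[69.5289 50.6089]]
0.23 [ 0.6    -0.0585  0.23  ] [[69.3614 49.4415]]
0.236 [ 0.6013 -0.0563  0.236 ] [[69.1915 48.2581]]
0.24 [ 0.6022 -0.0548  0.24  ] [[69.0769 47.4602]]
```

View pics/v6.png

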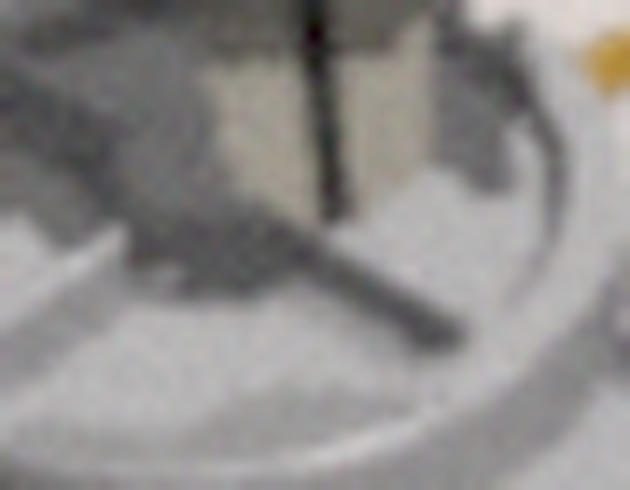

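Scene and wrist triangulation both put the real end of the closed fingers about 30 mm above the reported TCP. The finger therefore passed over the divider without touching it, and the tray has not moved: the scene pixels match the start picture. I'll go back along the same path and then feel for the tray floor in small steps.

>>> carry_out --series '[{"jaw":0,"travel":[-0.04,-0.0573,0],"twist":-1},{"jaw":0,"travel":[-0.04,-0.0573,0],"twist":-1},{"jaw":0,"travel":[-0.04,-0.0573,0],"twist":-1},{"jaw":0,"travel":[-0.04,-0.0573,0],"twist":-1},{"jaw":0,"travel":[-0.04,-0.0573,0],"twist":-1},{"jaw":0,"travel":[-0.04,-0.0573,0],"twist":-1},{"jaw":0,"travel":[-0.04,-0.0573,0],"twist":-1},{"jaw":0,"travel":[0,0,0],"twist":-0.5}]'

```text
time: 9.02
tool_pos: [0.5713, -0.0716, 0.2165]
tool_rot: [3.141, 0.0, 1.801]
contact_force: [-0.3, 1.3, 0.6]
opening: 0.0002
```

>>> carry_out --series '[{"jaw":0,"travel":[0,0,0.1],"twist":0},{"jaw":0,"travel":[0,0,0.1],"twist":0},{"jaw":0,"travel":[0,0,0.08],"twist":0},{"jaw":0,"travel":[0,0,0],"twist":0},{"jaw":0,"travel":[0,0,0],"twist":0}]'

```text
time: 9.65
tool_pos: [0.5717, -0.0714, 0.1996]
tool_rot: [3.141, 0.0, 1.799]
contact_force: [0.1, -0.6, 0.1]
opening: 0.0006
```

```bash
python3 step.py
```

```text
t 9.65 pos [ 0.5717 -0.0714  0.1996] yaw 103.05112019472503 F [ 0.1389 -0.6394  0.1217] in tool x,y from axis 35.3379735272501 -19.355590321034935
implied divider angle if touching 103.05112019472503
6 deg row: travel 0.03348070285236691 0.06115013247277465
3 deg row: travel 0.01754098771262218 0.030136704706900646
```

>>> carry_out --series '[{"jaw":0,"travel":[0,0,0.05],"twist":0},{"jaw":0,"travel":[0,0,0.05],"twist":0},{"jaw":0,"travel":[0,0,0],"twist":0},{"jaw":0,"travel":[0,0,0],"twist":0}]'

```text
time: 10.15
tool_pos: [0.5716, -0.0714, 0.1935]
tool_rot: [3.142, -0.0, 1.799]
contact_force: [0.1, 0.2, -0.1]
opening: -0.0
```

>>> carry_out --series '[{"jaw":0,"travel":[0,0,0.04],"twist":0},{"jaw":0,"travel":[0,0,0.02],"twist":0},{"jaw":0,"travel":[0,0,0],"twist":0},{"jaw":0,"travel":[0,0,0],"twist":0}]'

```text
time: 10.65
tool_pos: [0.5716, -0.0714, 0.1899]
tool_rot: [3.141, -0.0, 1.799]
contact_force: [-0.2, 0.1, 0.9]
opening: 0.0002
```

```bash
python3 step.py
python3 - <<'E'
from h import *
sc=robot.read_camera('scene'); cv2.imwrite('pics/s5.png',sc)
K,T,_=cam('wrist'); np.savez('w5.npz',K=K,T=T); im=robot.read_camera('wrist'); cv2.imwrite('pics/w5.png',im)
a=cv2.resize(sc[150:210,235:300],(650,600),interpolation=cv2.INTER_CUBIC)
b=cv2.resize(im[185:265,255:385],(390,240),interpolation=cv2.INTER_CUBIC)
o=np.zeros((600,800,3),np.uint8); o[:360,:390]=cv2.resize(a,(390,360)); o[360:,:390]=b
cv2.imwrite('pics/v7.png',cv2.convertScaleAbs(o[:,:400],alpha=1.5))
E
```

```text
t 10.65 pos [ 0.5716 -0.0714  0.1899] yaw 103.05919607187332 F [-0.2004  0.0528  0.8701] in tool x,y from axis 35.38019427999237 -19.400571190396423
implied divider angle if touching 103.05919607187332
6 deg row: travel 0.033480702852366935 0.06115013247277467
3 deg row: travel 0.017540987712622143 0.03013670470690066
```

View pics/v7.png

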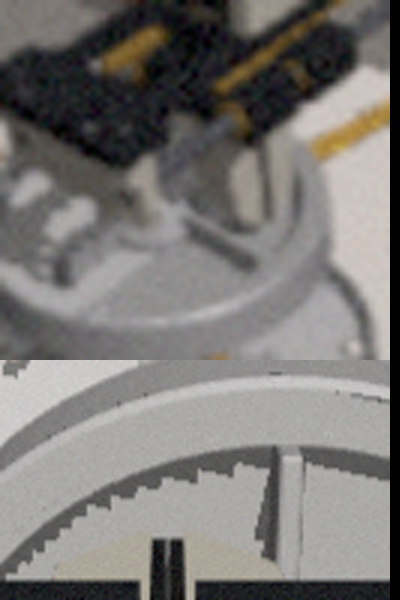

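The finger is left of the divider and parallel to it. Its tip is just about at divider-top height and there is still no contact, so I'll keep probing down.

>>> carry_out --series '[{"jaw":0,"travel":[0,0,0.04],"twist":0},{"jaw":0,"travel":[0,0,0.04],"twist":0},{"jaw":0,"travel":[0,0,0],"twist":0},{"jaw":0,"travel":[0,0,0],"twist":0}]'

```text
time: 11.25
tool_pos: [0.5716, -0.0714, 0.1851]
tool_rot: [3.142, -0.0, 1.799]
contact_force: [-0.5, 0.2, 0.6]
opening: 0.0003
```

>>> carry_out --series '[{"jaw":0,"travel":[0,0,0.03],"twist":0},{"jaw":0,"travel":[0,0,0],"twist":0},{"jaw":0,"travel":[0,0,0],"twist":0}]'

```text
time: 11.62
tool_pos: [0.5716, -0.0714, 0.1833]
tool_rot: [3.142, -0.0, 1.799]
contact_force: [-0.7, 0.3, -0.7]
opening: 0.0002
```

>>> carry_out --series '[{"jaw":0,"travel":[0,0,0.03],"twist":0},{"jaw":0,"travel":[0,0,0],"twist":0},{"jaw":0,"travel":[0,0,0],"twist":0}]'

```text
time: 12.0
tool_pos: [0.5716, -0.0714, 0.1815]
tool_rot: [3.142, -0.0, 1.799]
contact_force: [-0.5, -0.2, 0.6]
opening: 0.0005
```

>>> carry_out --series '[{"jaw":0,"travel":[0,0,0.03],"twist":0},{"jaw":0,"travel":[0,0,0],"twist":0},{"jaw":0,"travel":[0,0,0],"twist":0}]'

```text
time: 12.38
tool_pos: [0.5717, -0.0714, 0.1799]
tool_rot: [3.141, 0.0, 1.799]
contact_force: [-0.4, -0.4, 1.8]
opening: 0.0005
```

>>> carry_out --series '[{"jaw":0,"travel":[0,0,0.03],"twist":0},{"jaw":0,"travel":[0,0,0],"twist":0},{"jaw":0,"travel":[0,0,0],"twist":0}]'

```text
time: 12.75
tool_pos: [0.5718, -0.0715, 0.1789]
tool_rot: [3.14, 0.001, 1.799]
contact_force: [-0.9, 1.0, 7.3]
opening: 0.0008
```

Run:
```python
from h import *
s=robot.observe(); print(s['tool_pos'],s['contact_force'],s['joint_efforts'])
sc=robot.read_camera('scene'); cv2.imwrite('pics/s6.png',sc)
K,T,_=cam('scene')
for z in (.0,.03,.04): print(z,proj(K,T,s['tool_pos']+[0,0,z]))
```

```text
[ 0.57178899 -0.0715005   0.17887765] [-0.88096336  1.02724966  7.3015262 ] [-7.16295443e-02 -4.45881951e+01 -2.28309685e+01  8.19956465e-02
 -4.90582455e-01 -3.51308525e-03]
0.0 [[277.42754043 197.44540344]]
0.03 [[276.59992562 188.54395587]]
0.04 [[276.3157873  185.48789364]]
```

The fingertip touches the tray floor (z = 0.210) when the reported TCP is at z ≈ 0.180, so the true tip is 30 mm above the TCP. I'll raise 4 mm, close on the divider and push.

>>> carry_out --series '[{"jaw":0,"travel":[0,0,-0.075],"twist":0},{"jaw":0,"travel":[0,0.07,0],"twist":0},{"jaw":0,"travel":[0,0.07,0],"twist":0},{"jaw":0,"travel":[0.0106,0.0432,0],"twist":0.7},{"jaw":0,"travel":[0.0106,0.0432,0],"twist":0.7},{"jaw":0,"travel":[0.0106,0.0432,0],"twist":0.7},{"jaw":0,"travel":[0.0106,0.0432,0],"twist":0.7},{"jaw":0,"travel":[0,0,0],"twist":0}]'

```text
time: 13.8
tool_pos: [0.5882, -0.0654, 0.1823]
tool_rot: [-3.137, -0.0, 1.505]
contact_force: [-8.0, -0.3, 5.4]
opening: 0.0005
```

```bash
cat > pol.py <<'E'
import sys
from h import *
# unwrap ring of tray (divider top height) from wrist image
def unwrap(im,K,T,r,z=.224,c=(.5985,-.1015)):
    a=np.radians(np.arange(-180,180,.5)); P=np.array([[c[0]+r*np.cos(t),c[1]+r*np.sin(t),z] for t in a])
    u=proj(K,T,P).astype(np.float32); g=cv2.cvtColor(im,cv2.COLOR_BGR2GRAY)
    return cv2.remap(g,u[None,:,0],u[None,:,1],cv2.INTER_LINEAR)[0]
E
python3 step.py
python3 - <<'E'
from h import *
a=cv2.imread('pics/s6.png'); sc=robot.read_camera('scene'); cv2.imwrite('pics/s7.png',sc)
K,T,_=cam('scene')
# edge search of divider in scene: darkest along ring r=.055, z=.222
for n,im in (('0',cv2.imread('pics/scene0.png')),('7',sc)):
    g=cv2.GaussianBlur(cv2.cvtColor(im,cv2.COLOR_BGR2GRAY),(0,0),.6)
    ang=np.arange(-100,125,5); out=[]
    for t in np.radians(ang):
        u=proj(K,T,[[.598+r*np.cos(t),-.1022+r*np.sin(t),.22] for r in np.arange(.045,.062,.002)]).astype(np.float32)
        out.append(int(cv2.remap(g,u[None,:,0],u[None,:,1],cv2.INTER_LINEAR).mean()))
    print(n,dict(zip(ang.tolist(),out)))
E
```

```text
t 13.8 pos [ 0.5882 -0.0654  0.1823] yaw 86.2182578354229 F [-8.0201 -0.2716  5.3612] in tool x,y from axis 35.35569986694314 -12.700074972630341
implied divider angle if touching 86.2182578354229
6 deg row: travel 0.03348070285236699 0.06115013247277467
3 deg row: travel 0.017540987712622174 0.030136704706900663
0 {-100: 93, -95: 94, -90: 94, -85: 96, -80: 89, -75: 64, -70: 64, -65: 81, -60: 93, -55: 99, -50: 101, -45: 103, -40: 104, -35: 104, -30: 105, -25: 105, -20: 106, -15: 106, -10: 105, -5: 106, 0: 105, 5: 101, 10: 90, 15: 83, 20: 88, 25: 99, 30: 105, 35: 107, 40: 107, 45: 106, 50: 106, 55: 106, 60: 106, 65: 107, 70: 105, 75: 106, 80: 104, 85: 98, 90: 83, 95: 63, 100: 65, 105: 92, 110: 103, 115: 105, 120: 104}
7 {-100: 31, -95: 27, -90: 26, -85: 24, -80: 23, -75: 22, -70: 24, -65: 25, -60: 28, -55: 36, -50: 46, -45: 65, -40: 78, -35: 78, -30: 71, -25: 70, -20: 81, -15: 87, -10: 74, -5: 63, 0: 75, 5: 92, 10: 105, 15: 112, 20: 113, 25: 113, 30: 111, 35: 108, 40: 103, 45: 100, 50: 96, 55: 96, 60: 97, 65: 96, 70: 82, 75: 55, 80: 76, 85: 88, 90: 91, 95: 86, 100: 81, 105: 91, 110: 96, 115: 96, 120: 97}
```

>>> carry_out --series '[{"jaw":0,"travel":[0,0,-0.085],"twist":0},{"jaw":0,"travel":[0,0,0],"twist":0},{"jaw":0,"travel":[0,0,0],"twist":0}]'

```text
time: 14.22
tool_pos: [0.5899, -0.0658, 0.1873]
tool_rot: [3.141, -0.0, 1.506]
contact_force: [-0.5, -0.9, -0.3]
opening: 0.0006
```

>>> carry_out --series '[{"jaw":0,"travel":[0.0106,0.0432,0],"twist":0.7},{"jaw":0,"travel":[0.0106,0.0432,0],"twist":0.7},{"jaw":0,"travel":[0.0106,0.0432,0],"twist":0.7},{"jaw":0,"travel":[0.0106,0.0432,0],"twist":0.7}]'

```text
time: 14.72
tool_pos: [0.5996, -0.0645, 0.1871]
tool_rot: [-3.139, -0.0, 1.21]
contact_force: [-3.4, 2.4, 1.6]
opening: 0.0004
```

```bash
cat > ring.py <<'E'
from h import *
sc=robot.read_camera('scene'); K,T,_=cam('scene')
def prof(im,z0=.22):
    g=cv2.GaussianBlur(cv2.cvtColor(im,cv2.COLOR_BGR2GRAY),(0,0),.6); ang=np.arange(-60,116,3)
    out=[]
    for t in np.radians(ang):
        u=proj(K,T,[[.598+r*np.cos(t),-.1022+r*np.sin(t),z0] for r in np.arange(.045,.062,.002)]).astype(np.float32)
        out.append(int(cv2.remap(g,u[None,:,0],u[None,:,1],cv2.INTER_LINEAR).mean()))
    return ' '.join(f'{a}:{o}' for a,o in zip(ang,out))
print(prof(sc))
g=cv2.cvtColor(sc,cv2.COLOR_BGR2HSV); m=((g[...,0]>12)&(g[...,0]<28)&(g[...,1]>120)&(g[...,2]>60)).astype(np.uint8); m[:205]=0;m[260:]=0;m[:,:240]=0;m[:,320:]=0
yx=np.argwhere(m); print('pin px',yx.mean(0)[::-1] if len(yx) else None,len(yx))
E
python3 step.py; python3 ring.py
```

```text
t 14.725 pos [ 0.5996 -0.0645  0.1871] yaw 69.33087343959508 F [-3.4165  2.4126  1.6308] in tool x,y from axis 34.957988764841225 -12.041163733823144
implied divider angle if touching 69.33087343959508
6 deg row: travel 0.033480702852366914 0.06115013247277465
3 deg row: travel 0.017540987712622146 0.03013670470690068
-60:61 -57:60 -54:60 -51:60 -48:62 -45:63 -42:64 -39:66 -36:67 -33:71 -30:74 -27:73 -24:66 -21:59 -18:58 -15:62 -12:66 -9:68 -6:69 -3:74 0:83 3:95 6:104 9:109 12:111 15:113 18:113 21:113 24:113 27:112 30:111 33:109 36:108 39:106 42:103 45:102 48:102 51:100 54:94 57:89 60:81 63:65 66:59 69:75 72:91 75:92 78:89 81:83 84:82 87:90 90:100 93:106 96:109 99:110 102:111 105:111 108:110 111:109 114:110
pin px [272.73076923 213.65384615] 26
```

The tray is turning with the finger: the divider is near 70°, with only a few newtons of push. I'll continue.

>>> carry_out --series '[{"jaw":0,"travel":[0.0106,0.0432,0],"twist":0.7},{"jaw":0,"travel":[0.0106,0.0432,0],"twist":0.7},{"jaw":0,"travel":[0.0106,0.0432,0],"twist":0.7},{"jaw":0,"travel":[0.0106,0.0432,0],"twist":0.7},{"jaw":0,"travel":[0.0106,0.0432,0],"twist":0.7},{"jaw":0,"travel":[0.0106,0.0432,0],"twist":0.7},{"jaw":0,"travel":[0.0106,0.0432,0],"twist":0.7},{"jaw":0,"travel":[0,0,0],"twist":0}]'

```text
time: 15.78
tool_pos: [0.618, -0.0706, 0.1874]
tool_rot: [-3.141, -0.001, 0.701]
contact_force: [-0.8, 2.4, 2.0]
opening: 0.0004
```

```bash
python3 step.py; python3 ring.py
```

```text
t 15.775 pos [ 0.618  -0.0706  0.1874] yaw 40.16590068063734 F [-0.85    2.4454  1.9895] in tool x,y from axis 34.821252111869384 -10.986461119673665
implied divider angle if touching 40.16590068063734
6 deg row: travel 0.03348070285236687 0.06115013247277468
3 deg row: travel 0.01754098771262219 0.030136704706900667
-60:33 -57:46 -54:55 -51:57 -48:55 -45:52 -42:51 -39:50 -36:49 -33:50 -30:51 -27:55 -24:61 -21:64 -18:67 -15:68 -12:70 -9:74 -6:78 -3:82 0:85 3:90 6:96 9:101 12:104 15:104 18:102 21:99 24:98 27:94 30:87 33:77 36:73 39:81 42:84 45:80 48:79 51:76 54:78 57:87 60:92 63:95 66:96 69:101 72:107 75:109 78:105 81:92 84:79 87:75 90:77 93:81 96:85 99:89 102:92 105:95 108:97 111:98 114:101
pin px [272.81481481 213.77777778] 27
```

>>> carry_out --series '[{"jaw":0,"travel":[0.0106,0.0432,0],"twist":0.7},{"jaw":0,"travel":[0.0106,0.0432,0],"twist":0.7},{"jaw":0,"travel":[0.0106,0.0432,0],"twist":0.7},{"jaw":0,"travel":[0.0106,0.0432,0],"twist":0.7},{"jaw":0,"travel":[0.0106,0.0432,0],"twist":0.7},{"jaw":0,"travel":[0.0106,0.0432,0],"twist":0.7},{"jaw":0,"travel":[0,0,0],"twist":0}]'

```text
time: 16.7
tool_pos: [0.6291, -0.0827, 0.1877]
tool_rot: [3.141, -0.001, 0.261]
contact_force: [1.0, 2.6, 0.6]
opening: 0.0005
```

>>> carry_out --series '[{"jaw":0,"travel":[0.0106,0.0432,0],"twist":0.7},{"jaw":0,"travel":[0.0106,0.0432,0],"twist":0.7},{"jaw":0,"travel":[0.0106,0.0432,0],"twist":0.7},{"jaw":0,"travel":[0.0106,0.0432,0],"twist":0.7},{"jaw":0,"travel":[0.0106,0.0432,0],"twist":0.7},{"jaw":0,"travel":[0,0,0],"twist":0},{"jaw":0,"travel":[0,0,0],"twist":0}]'

```text
time: 17.58
tool_pos: [0.6335, -0.0954, 0.1878]
tool_rot: [3.141, -0.001, -0.105]
contact_force: [2.3, 0.4, 1.9]
opening: 0.0008
```

```bash
python3 step.py; python3 ring.py
python3 - <<'E'
from h import *
K,T,_=cam('wrist'); np.savez('w8.npz',K=K,T=T); im=robot.read_camera('wrist'); cv2.imwrite('pics/w8.png',im)
sc=robot.read_camera('scene')
o=np.zeros((600,800,3),np.uint8)
o[:300,:]=cv2.resize(im[110:260,120:520],(800,300),interpolation=cv2.INTER_CUBIC)
o[300:,:450]=cv2.resize(sc[160:240,220:340],(450,300),interpolation=cv2.INTER_CUBIC)
cv2.imwrite('pics/v8.png',cv2.convertScaleAbs(o,alpha=1.4))
E
```

```text
t 17.575 pos [ 0.6335 -0.0954  0.1878] yaw -6.001086888322081 F [2.2616 0.3599 1.8601] in tool x,y from axis 34.14772717204613 -9.745722361150733
implied divider angle if touching -6.001086888322081
6 deg row: travel 0.03348070285236697 0.061150132472774614
3 deg row: travel 0.01754098771262213 0.03013670470690069
-60:26 -57:29 -54:31 -51:35 -48:41 -45:45 -42:47 -39:48 -36:49 -33:50 -30:51 -27:50 -24:50 -21:51 -18:50 -15:51 -12:51 -9:50 -6:50 -3:48 0:47 3:48 6:49 9:51 12:55 15:61 18:66 21:71 24:71 27:66 30:59 33:55 36:57 39:65 42:76 45:87 48:96 51:101 54:102 57:104 60:107 63:110 66:112 69:113 72:114 75:114 78:114 81:113 84:113 87:113 90:113 93:113 96:113 99:112 102:112 105:112 108:112 111:111 114:111
pin px [272.81481481 213.77777778] 27
```

View pics/v8.png

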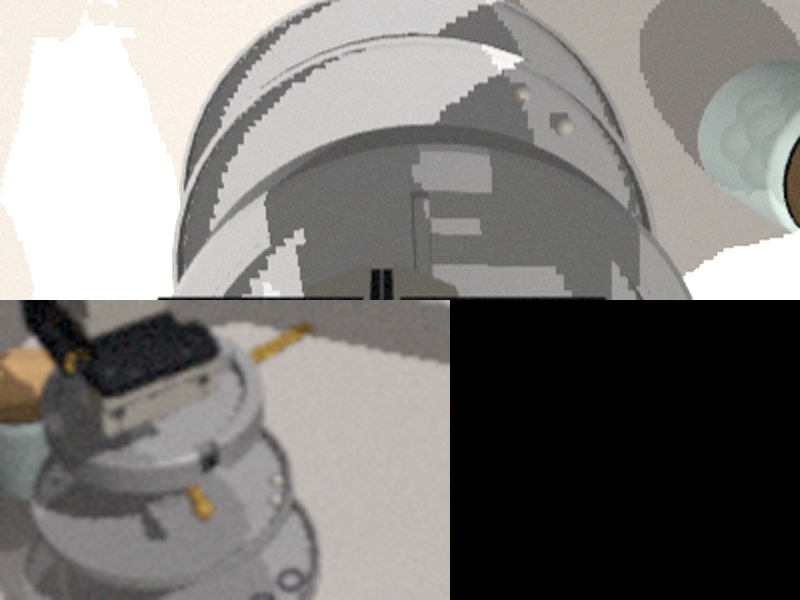

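Run:
```python
from h import *
c=np.array([.5982,-.102,0]); K,T,_=cam('scene')
sc=robot.read_camera('scene'); 
for z in(.218,.214,.21):
    for a in (84,82,80,78,76,74): 
        e=np.array([np.cos(np.radians(a)),np.sin(np.radians(a)),0]); print(z,a,proj(K,T,c+e*.074+[0,0,z])[0].round(1),end=' ')
    print()
for a in (79,78,77,76,75,74):
    e=np.array([np.cos(np.radians(a)),np.sin(np.radians(a)),0]); print('pin',a,proj(K,T,np.array([c+e*.093+[0,0,.192],c+e*.083+[0,0,.192]])).round(1).tolist())
g=cv2.cvtColor(sc,cv2.COLOR_BGR2GRAY); print(g[196:208,266:284])
h=cv2.cvtColor(sc,cv2.COLOR_BGR2HSV); print(h[206:222,268:280,1])
w=np.load('w8.npz')
for uv in [(330,207.5),(331.5,235)]:
    v=at_z(w['K'],w['T'],uv,.224)-c; print(np.hypot(*v[:2]),np.degrees(np.arctan2(v[1],v[0])))
```

```text
0.218 84 [274.7 200.8] 0.218 82 [273.8 201.2] 0.218 80 [272.8 201.6] 0.218 78 [271.8 201.9] 0.218 76 [270.8 202.2] 0.218 74 [269.7 202.5] 
0.214 84 [274.9 202. ] 0.214 82 [273.9 202.4] 0.214 80 [272.9 202.8] 0.214 78 [271.9 203.1] 0.214 76 [270.9 203.5] 0.214 74 [269.9 203.8] 
0.21 84 [275.  203.3] 0.21 82 [274.  203.6] 0.21 80 [273. 204.] 0.21 78 [272.  204.4] 0.21 76 [271.  204.7] 0.21 74 [270. 205.] 
pin 79 [[276.3, 214.5], [274.6, 211.9]]
pin 78 [[275.6, 214.8], [274.0, 212.1]]
pin 77 [[275.0, 215.0], [273.5, 212.3]]
pin 76 [[274.4, 215.2], [272.9, 212.5]]
pin 75 [[273.7, 215.4], [272.3, 212.7]]
pin 74 [[273.1, 215.6], [271.8, 212.8]]
[[114 116 114 115 115 113 114 113 113 115 112 112 116 115 117 114 103  90]
 [114 112 116 113 111 113 111 111 103 100  93 101 114 117 113 106  94  87]
 [111 114 114 117 114 110 105 103  96  90  75  77 101  99  93  93  90  88]
 [114 113 113 115 114 107  95  90  89  90  75  65  87  92  85  88  87  89]
 [117 116 111 114 114 114 105  92  91  78  61  59  78  85  86  89  88  90]
 [114 117 118 124 130 129 120  85  64  52  43  47  70  86  89  89  89  88]
 [1
[... 641 characters left out ...]
3   3   5]
 [  8  59 111 125 130  74  10   3   5   5   3   5]
 [  7  53 128 157 153 110  38   8   5   5   3   5]
 [  6  15  83 164 153 133  83  35  13   8   5   3]
 [  6  11  40 131 149 153 131  99  40   5  10   5]
 [  0   0  15  88 143 146 150 142  91  28   0   5]
 [  8   8  17  72 145 155 150 138 117  46   5   8]
 [  3   3   8  55 130 146 149 137  98  32  10   3]
 [  5   3   3  20  83 121 140 119  65   8   5   8]
 [  8   5   5  11  20  66  83  55  23   8   5   8]
 [  5   5   0   8   5  19  19  16   5  10   5   8]
 [  5   5  10   5   3   5   5  11   5   3   3   8]
 [  5   5   5   5  10   5   3   8   8   5   5   5]]
0.06479909404046443 -3.783492081935864
0.05136447093459284 -4.26204328597092
```

The last composite shows the notch in the scene crop at (208,458), just right of the pin at (200,500). The notch measures about 85°, against 76° for the pin, so about 9° remains.

>>> carry_out --series '[{"jaw":0,"travel":[0.0115,0.0473,0],"twist":0.77},{"jaw":0,"travel":[0.0115,0.0473,0],"twist":0.77},{"jaw":0,"travel":[0,0,0],"twist":0},{"jaw":0,"travel":[0,0,0],"twist":0}]'

```text
time: 18.27
tool_pos: [0.6334, -0.1011, 0.1873]
tool_rot: [3.141, 0.001, -0.267]
contact_force: [0.7, 0.0, 1.3]
opening: 0.0008
```

```bash
python3 step.py|head -1
python3 - <<'E'
from h import *
sc=robot.read_camera('scene'); g=cv2.cvtColor(sc,cv2.COLOR_BGR2GRAY); print(g[197:210,262:282])
im=robot.read_camera('wrist'); cv2.imwrite('pics/w9.png',im); K,T,_=cam('wrist')
c=np.array([.5982,-.102,0]); gw=cv2.cvtColor(im,cv2.COLOR_BGR2GRAY)
for r in (.045,.05,.055,.06):
    a=np.arange(-24,1,1.); u=proj(K,T,np.array([[c[0]+r*np.cos(t),c[1]+r*np.sin(t),.224] for t in np.radians(a)])).astype(np.float32)
    print(r,cv2.remap(gw,u[None,:,0],u[None,:,1],cv2.INTER_LINEAR)[0].tolist())
# same for w8
w=np.load('w8.npz'); gw=cv2.cvtColor(cv2.imread('pics/w8.png'),cv2.COLOR_BGR2GRAY)
for r in (.05,.055):
    a=np.arange(-14,11,1.); u=proj(w['K'],w['T'],np.array([[c[0]+r*np.cos(t),c[1]+r*np.sin(t),.224] for t in np.radians(a)])).astype(np.float32)
    print('w8',r,cv2.remap(gw,u[None,:,0],u[None,:,1],cv2.INTER_LINEAR)[0].tolist())
E
```

```text
t 18.275 pos [ 0.6334 -0.1011  0.1873] yaw -15.289349734030685 F [0.7388 0.005  1.3092] in tool x,y from axis 33.57078762075572 -9.540118562434992
[[115 112 114 113 114 111 113 114 113 113 112 113 114 115 113 115 117 114
  115 103]
 [113 112 114 114 110 114 110 116 113 111 108 114 111 114 115 118 113 103
   93  96]
 [114 113 115 113 112 112 110 106 102  97  99 115 116 120 120 115 100  92
   88  88]
 [112 112 111 113 105  98  96  92  91  79  84 104 118 114 108 100  91  92
   92  87]
 [116 111 113 112 109 100  90  91  88  81  69  90  99  98  93  92  89  92
   93  88]
 [114 116 116 118 120 108  90  81  79  61  58  79  88  89  92  91  89  88
   86  87]
 [119 122 121 118 117 102  70  62  51  39  48  67  83  93  91  92  88  92
   87  91]
 [101 103 104 102  99  84  58  46  37  22  37  68  86  93  90  88  88  90
   95 101]
 [ 88  89  88  89  87  81  62  53  44  28  32  63  87  92  91  91  89  96
  103 110]
 [ 85  84  89  87  88  79  67  68  73  57  34  67  85  91  88  93  96 105
  110 114]
 [ 86  87  87  86  90  83  74  78  78  73  67  82  90  90  93  94 103 109
  113 113]
 [ 81  87  84  87  88  81  69  73  83  81  83  92  97  90  95  97 101 102
  104 111]
 [ 84  84  84  88  81  68  61  66  80  82  85  90  95  93  96  98  94  98
  100 105]]
0.045 [80, 79, 79, 79, 79, 78, 79, 75, 78, 78, 77, 74, 71, 74, 73, 74, 74, 75, 75, 74, 47, 14, 12, 45, 27]
0.05 [81, 78, 95, 109, 111, 110, 109, 96, 78, 80, 79, 76, 62, 78, 79, 81, 79, 79, 77, 78, 79, 77, 79, 79, 79]
0.055 [79, 80, 76, 78, 79, 77, 79, 78, 105, 112, 109, 95, 68, 78, 82, 79, 78, 79, 80, 80, 80, 78, 79, 81, 80]
0.06 [80, 78, 78, 83, 80, 81, 79, 79, 99, 116, 109, 92, 67, 80, 81, 78, 81, 78, 80, 80, 79, 80, 80, 81, 78]
w8 0.05 [75, 76, 79, 77, 78, 77, 77, 77, 73, 77, 76, 76, 65, 77, 76, 78, 79, 76, 80, 76, 77, 77, 74, 76, 77]
w8 0.055 [75, 77, 77, 79, 80, 79, 80, 75, 69, 76, 78, 77, 67, 77, 77, 77, 78, 77, 77, 78, 76, 76, 79, 75, 77]
```

The divider has moved another 10° to −14°, so the notch is now at about 76°, and the scene pixels agree (column 270.7 against a predicted 270.9). That puts it over the pin. I'll back off, lift the finger clear and go over the hub.

>>> carry_out --series '[{"jaw":0,"travel":[0,-0.05,0],"twist":0},{"jaw":0,"travel":[0,0,-0.4],"twist":0},{"jaw":0,"travel":[0,0,0],"twist":0},{"jaw":0,"travel":[-0.28,0.1,0],"twist":0},{"jaw":0,"travel":[-0.28,0.1,0],"twist":0},{"jaw":0,"travel":[0,0,0],"twist":0},{"jaw":0,"travel":[0,0,0],"twist":0}]'

```text
time: 19.25
tool_pos: [0.5993, -0.1008, 0.2111]
tool_rot: [-3.141, 0.0, -0.268]
contact_force: [0.0, 0.3, 0.4]
opening: 0.0006
```

```bash
python3 step.py|head -1
python3 - <<'E'
from h import *
sc=robot.read_camera('scene'); g=cv2.cvtColor(sc,cv2.COLOR_BGR2GRAY); print(g[201:207,262:282])
E
```

```text
t 19.25 pos [ 0.5993 -0.1008  0.2111] yaw -15.381245002720325 F [0.0165 0.2882 0.4161] in tool x,y from axis 0.6002414100231908 -0.9258920662936378
[[ 93  95  96  95  93  90  90  89  89  72  66  90  98  97  94  91  90  88
   88  86]
 [ 97  96  99 101 109  99  84  87  78  59  52  74  86  85  90  89  92  89
   88  88]
 [108 111 113 108 108  96  70  57  50  41  44  66  85  89  88  89  91  90
   89  91]
 [100  97 102  98  95  83  54  44  42  18  33  67  89  89  89  88  88  90
   90 100]
 [ 90  86  87  88  90  78  61  48  47  33  34  61  86  89  89  90  88  93
  103 108]
 [ 83  84  85  86  86  79  72  72  71  53  40  61  83  90  86  94  98 106
  111 112]]
```

>>> carry_out --series '[{"jaw":0,"travel":[0,0,0.2],"twist":0},{"jaw":0,"travel":[0,0,0.03],"twist":0},{"jaw":0,"travel":[0,0,0.03],"twist":0},{"jaw":0,"travel":[0,0,0.03],"twist":0},{"jaw":0,"travel":[0,0,0.03],"twist":0},{"jaw":0,"travel":[0,0,0],"twist":0}]'

```text
time: 20.05
tool_pos: [0.5992, -0.1008, 0.1931]
tool_rot: [-3.141, -0.001, -0.268]
contact_force: [-1.2, -0.6, 5.3]
opening: 0.0004
```

>>> carry_out --series '[{"jaw":0,"travel":[0,0,0.03],"twist":0},{"jaw":0,"travel":[0,0,0.03],"twist":0},{"jaw":0,"travel":[0,0,0],"twist":0}]'

```text
time: 20.42
tool_pos: [0.5992, -0.1008, 0.1893]
tool_rot: [-3.141, -0.001, -0.268]
contact_force: [-2.3, 0.8, 4.3]
opening: 0.0003
```

The tray is sliding down at about 5 N, so I'll press on to the seat.

>>> carry_out --series '[{"jaw":0,"travel":[0,0,0.03],"twist":0},{"jaw":0,"travel":[0,0,0.03],"twist":0},{"jaw":0,"travel":[0,0,0.02],"twist":0},{"jaw":0,"travel":[0,0,0],"twist":0},{"jaw":0,"travel":[0,0,0],"twist":0}]'

```text
time: 21.05
tool_pos: [0.5993, -0.1009, 0.1859]
tool_rot: [-3.142, -0.002, -0.268]
contact_force: [-4.0, 1.2, 11.9]
opening: 0.0006
```

>>> carry_out --series '[{"jaw":0,"travel":[0,0,0.03],"twist":0},{"jaw":0,"travel":[0,0,0.02],"twist":0},{"jaw":0,"travel":[0,0,0],"twist":0},{"jaw":0,"travel":[0,0,0],"twist":0}]'

```text
time: 21.55
tool_pos: [0.5995, -0.1009, 0.1856]
tool_rot: [3.141, -0.005, -0.268]
contact_force: [-8.4, 2.9, 25.8]
opening: 0.001
```

The tray is hard against the seat: 26 N with under 0.5 mm of further motion, and about 10 mm of total stroke. I'll lift clear and verify.

>>> carry_out --series '[{"jaw":0,"travel":[0,0,-0.1],"twist":0},{"jaw":0,"travel":[0,0,-0.5],"twist":0},{"jaw":0,"travel":[0,0,-0.9],"twist":0},{"jaw":0,"travel":[0,0,-0.9],"twist":0},{"jaw":0,"travel":[-0.7,0,-0.3],"twist":0},{"jaw":0,"travel":[-0.4,0,0],"twist":0},{"jaw":0,"travel":[0,0,0],"twist":0},{"jaw":0,"travel":[0,0,0],"twist":0}]'

```text
time: 22.55
tool_pos: [0.536, -0.0836, 0.3424]
tool_rot: [-3.142, 0.0, -0.269]
contact_force: [-0.1, 0.3, -0.3]
opening: 0.0003
```

```bash
python3 step.py|head -1
python3 - <<'E'
from h import *
np.set_printoptions(precision=4,suppress=True)
K,T,_=cam('wrist'); np.savez('w10.npz',K=K,T=T); im=robot.read_camera('wrist'); sc=robot.read_camera('scene'); cv2.imwrite('pics/w10.png',im); cv2.imwrite('pics/s10.png',sc)
# hub height + others vs start (scene & top masks)
for q in ['watch','dish_a','jar']: print(q,[(round(d['score'],2),d['xy'].round(1) if hasattr(d['xy'],'round') else d['xy'],int(d['pixels'].sum())) for d in robot.regions_of('scene',q)[:3]])
tp=robot.read_camera('top')
for q in ['watch','dish_a','jar']: print('top',q,[(round(d['score'],2),d['xy'],int(d['pixels'].sum())) for d in robot.regions_of('top',q)[:2]])
o=np.zeros((600,800,3),np.uint8)
o[:,:400]=cv2.resize(cv2.resize(sc[150:250,215:315],(400,400),interpolation=cv2.INTER_CUBIC),(400,400)) if False else 0
o[:300,:300]=cv2.resize(cv2.imread('pics/scene0.png')[155:235,220:300],(300,300),interpolation=cv2.INTER_CUBIC)
o[:300,310:610]=cv2.resize(sc[155:235,220:300],(300,300),interpolation=cv2.INTER_CUBIC)
o[300:,:480]=cv2.resize(im,(480,300)); 
cv2.imwrite('pics/v10.png',cv2.convertScaleAbs(o[:,:620],alpha=1.3))
E
```

```text
t 22.55 pos [ 0.536  -0.0836  0.3424] yaw -15.39264690833647 F [-0.1189  0.2854 -0.3492] in tool x,y from axis -65.04172692775239 -0.6875383109895039
watch [(0.54, [291.4, 170.8], 71)]
dish_a [(0.94, [362.3, 361.4], 1137), (0.64, [421.1, 311.3], 810)]
jar [(0.93, [225.9, 190.7], 677), (0.71, [261.1, 191.5], 2125)]
top watch [(0.82, [417.3, 237.6], 279)]
top dish_a [(0.81, [217.5, 226.9], 514), (0.79, [221.9, 169.7], 518)]
top jar [(0.71, [424.7, 171.5], 183)]
```

View pics/v10.png

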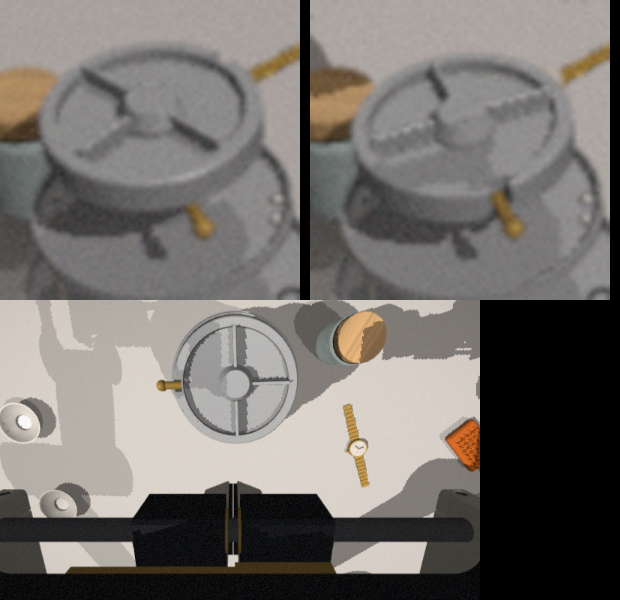

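The start and now views show the rim about 10 crop-pixels (10 mm) lower. The brass pin rises into the notch at (505,195), its ball is unmoved, and the other items are where they were. I'm handing in.

Run:
```python
from h import *
w=np.load('w10.npz');Ks,Ts,_=cam('scene')
print('hub tri',tri([ray(w['K'],w['T'],(237.5/.75,80/.75)),ray(Ks,Ts,(220+157/3.75,155+124/3.75))]))
print(robot.hand_in(),robot.observe()['time'])
```

```text
hub tri [ 0.59890422 -0.10471683  0.20208763]
the job is handed in; nothing more can be done
the job is handed in; nothing more can be done
```

I turned the tray about 118° clockwise with the closed fingertip until the notch was over the pin, pressed it home on the hub, and handed the job in at about 23 s of the 51 s allowed.

**First push missed:** the real fingertip ends about 30 mm above the reported TCP. My first push therefore went over the divider without touching it. I found the offset by triangulation, confirmed it by feeling for the tray floor (about 7 N), and pushed again.

**Last checks that agreed:**
- **Alignment before pressing:** the notch measured about 76° and the pin about 76°.
- **Pressing:** the tray slid at about 5 N over roughly 10 mm, then stopped hard, taking 26 N with under 0.5 mm of further movement.
- **Final pictures:** the rim is about 10 mm lower and the pin sits in the notch. The pin hasn't moved, and the hand is clear of everything with no force on it. The dishes and the watch are within about 5 pixels of where they started.

**Checks that disagreed or stayed weak:**
- **Hub height:** a rough final triangulation from hand-picked pixels gave 0.202 m, against the 0.216 m expected. I trusted the press stroke and the hard stop over it.
- **Jar:** in the top view its centre read about 10 pixels from the start, but that mask was much smaller than at the start, probably because the arm partly hid the jar. The scene view shows it within about 2 pixels of where it started.
- **Push force:** one early push reached about 8 N sideways, because the tapered finger was riding on the divider. I eased it by raising the finger 5 mm.

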